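# Tamp the clay lumps level in the firing tray

### The job

One lump of fired clay stands proud, riding up on its neighbours in the firing tray on the bench. Take the flat wooden tamper by its upright handle and press that lump down with it until it is level with the others (do not push the lump with the fingers), then stand the tamper back upright on its plywood board and let go.

Things in the scene. Friction and masses are not known exactly. Their poses are not given: they have to be found in the camera images.
- tamper_handle (a point): Loose wooden tamper, 250 to 500 g, upright on the plywood board: flat round foot 96 mm across, 14 mm thick, with a plain upright round handle 34 mm in diameter; 124 mm high in all. This point is on the handle's axis, 80 mm above the foot's underside, 44 mm below the top; z up the handle. The wooden tool with a rounded head is a pestle, not needed.
- tray: Fixed square open tray of pale fired clay, 146 mm outside, 130 inside, walls 34 mm high, floor 8 mm thick. Origin: centre of its underside, on the bench; x, y along its sides. In it, four large loose cut-off cones (52 mm foot, 24 mm top, 34 mm high), one towards each corner, tops 42 mm above the bench, and the proud lump between them. A second, like tray is already level: not needed.
- lump_centre (a point): The proud lump: loose cut-off cone, 40 mm foot, 24 mm top, 34 mm high. This point is its centre, 17 mm below its top; z up its axis. At first its foot is wedged between the four large lumps, its top 12 to 18 mm above theirs. Pressed down with 5 to 10 N it slides down, parting them, to the tray's floor: top then 42 mm above the bench, level, and the tamper meets all the tops.
- bat: Fixed square plywood board, 140 mm across and 12 mm thick, flat on the bench, on which the tamper stands. The origin is the centre of its underside; its top is 12 mm higher.

How it is judged (in metres and radians):
On the way:
1. the proud lump is pressed down level, with the tamper over it (z of lump_centre in the frame of tray below 0.031 m and horizontal distance between tamper_handle and lump_centre below 0.055 m), for 0.1 s.
At the end, for the whole second after the job is handed in: The lump stands in the tray with its top no more than 6 mm above the others' tops, tilted less than 11 degrees and within 40 mm of the tray's centre; the tamper stands upright (within 5 degrees) on the plywood board, its axis within 35 mm of the board's centre (z of lump_centre in the frame of tray below 0.031 m and angle between lump_centre's own z axis and vertical below 0.2 rad and horizontal distance between lump_centre and tray below 0.04 m and horizontal distance between tamper_handle and bat below 0.035 m and angle between tamper_handle's own z axis and vertical below 0.1 rad and z of tamper_handle in the frame of bat between 0.086 and 0.098 m); the robot touches nothing.
It fails at once if the fingers push the lump (contact force between the fingers and lump above 0.5 N).
It also fails if it takes over 61 s, if anything falls off the work surface, if the arm or the gripper's body presses on something with over 40 N, if the wrist force passes 120 N, or if a joint passes its speed limit or range.

### The arm

A 6-joint arm with a two-finger parallel gripper is mounted at the origin on the work surface. World frame = base frame: x ahead of the robot, y to its left, z up, the work surface at z = 0. Lengths are in mm, angles in rad, forces in N, time in s.
With the tool pointing down it reaches from about 250 to 850 mm from the base axis. Payload 12.5 kg.
Tool frame: the origin (TCP) lies on the centre line of the jaws, within the pads' length; the fingertips stand 19 mm ahead of it and the grasp point (between the pads) is the TCP; z points along the fingers, y is the line along which they close (so a half turn about z gives the same grasp; the last joint's range is limited). The gripper opens to 93 mm and grips with 3 to 60 N. Pads are 15 mm wide; open, the fingers measure 128 mm over their backs; the gripper's body (75 mm by 188 mm) begins 65 mm behind the grasp point.
Start: joints at [-1.352, 0.351, 1.652, -0, 1.139, -0.085], TCP at [164.551, -524.793, 237.633] pointing down, gripper open.
Joint ranges: [-2.75, 2.75], [-0.79, 2.1], [0.01, 2.65], [-1.57, 4.71], [0.07, 3.14], [-2.87, 2.87]. Speed limits (rad/s): [2.22, 2.22, 2.79, 3.14, 3.14, 3.14].

### API

Orientations are given as a unit quaternion [x, y, z, w].
In Python, from bench import get_obs, camera, camera_params, job_done gives the robot as it stands. The module is installed in compiled form; this text tells all that it offers.
- The arm moves only by the tool apply_moves, never from a script. Its argument "commands" is a list that holds one entry, the list of rows, each a list of 6 numbers: the shift along the tool's x, y, z in mm, then the turn, a rotation vector about the tool's x, y, z in degrees. In form: [[[tx, ty, tz, rx, ry, rz], ...]]. A call has 1 to 20 rows; each row shifts and turns the commanded pose from where the row before left it, along the tool's axes as they then stand; what a row does not reach is not made up. A row lasts 1/8 s, in which the tool goes at most 62.5 mm and 10.7 degrees, less where a joint would pass 70% of its speed; a pose out of reach is approached as far as the arm can. A call is refused whole if a number of a shift passes 62.5 or a number of a turn 10.7, either way. A call with a gripper value outside its range is refused whole. "gripper" is the opening, from 0 (shut) to 1 (fully open), set as the call begins (left out, the last holds). The fingers move at their own pace and stop on an object; "grip_force" is the grip in N (left out, the last holds). Time passes only in rows, so rows that do not move let the fingers close. It gives the time, the measured TCP pose, the force, the opening and the grip force at its end, in the units of the state.
- get_obs(): the state, without advancing time (a new reading comes with each control period).
- camera(name): name is "scene" or "side" or "wrist"; returns the picture (384x512x3 uint8, red, green, blue); there is no depth.
- camera_params(name): a dict with "fx", "fy", "cx", "cy" (pixels), "R" (3x3) and "t" (3): a world point X has camera coordinates R X + t. Camera axes: x right, y down, z forward; pixel columns grow to the right and rows downward; lengths in mm; the calibration is good to about 2 mm. A picture is of the moment at which its call begins: read the wrist's pose just before it. camera_params takes no time and is no camera call; for the wrist camera it gives the pose at the moment of the call.
- job_done(): hands the job in; it is judged then, once.
The state is a dict: "time_s": time; "qpos": joint angles; "qvel": joint speeds; "effort": joint torques, N m; "position": TCP position; "ee_rot": TCP orientation; "wrist_force": force on the tool from outside, world axes, zero at the start; "moment": the same for the moment, N m; "finger_gap": finger opening in mm; "finger_force": force on a finger pad.
Only numpy, scipy, OpenCV 4.12 (cv2) and the standard library are available. Lean on these libraries where they do the work, as an engineer would, in place of code of your own. Each camera call takes 0.05 s, during which the arm holds its last target. There are 200 camera calls.

## Working session

There is one attempt and no reset: what is moved stays moved. The work goes in short steps, Python scripts to look and compute and a tool call to move; the robot and the scene stay as the last step left them, time stands still between calls to the robot, and variables do not carry over. Pictures are saved under pics/ and viewed, at most 10 in all, crops included, and the job is handed in when it is done.

Besides the shell and the picture viewer there is one more tool, called after "Request:" as name(argument=value, ...) on one line, values as JSON. apply_moves: Moves the arm, as the interface text tells. Its arguments: {"type":"object","properties":{"commands":{"type":"array"},"gripper":{"type":"number"},"grip_force":{"type":"number"}},"required":["commands"]}

```bash
mkdir -p pics; python3 - <<'E'
from bench import *
import cv2,numpy as np
o=get_obs();print(o)
for n in("scene","side"):
    cv2.imwrite(f"pics/{n}0.png",camera(n)[:,:,::-1]);print(n,camera_params(n))
E
```

```text
{'time_s': 0.0, 'qpos': array([-1.35161093e+00,  3.51222804e-01,  1.65243078e+00,  3.21117224e-05,
        1.13907755e+00, -8.45956139e-02]), 'qvel': array([-0.00097286,  0.00039994,  0.00063514,  0.00172744, -0.00070102,
       -0.00149618]), 'effort': array([ 3.91791240e-03, -4.97302687e+01, -2.85246009e+01,  7.01417215e-02,
        2.58290092e-02, -7.75516764e-05]), 'position': array([ 164.48576165, -524.49285228,  237.10622446]), 'ee_rot': array([ 9.88487655e-01,  1.51300466e-01, -2.37321369e-05, -5.68931561e-04]), 'wrist_force': array([-0.83511943,  0.70565501,  0.11120679]), 'moment': array([ 0.0019652 , -0.00205755,  0.02445291]), 'finger_force': 0.0, 'finger_gap': 93.1822256017294}
scene {'fx': 372.8369798789376, 'fy': 372.8369798789376, 'cx': 260.1693007619688, 'cy': 190.98458273750438, 'R': array([[-0.88378876,  0.46759768,  0.01642668],
       [ 0.3633308 ,  0.70799216, -0.60558883],
       [-0.2948019 , -0.52924428, -0.79560815]]), 't': array([ 473.68162604, -159.87387723,  975.0779357 ])}
side {'fx': 419.4045601187945, 'fy': 419.4045601187945, 'cx': 253.35872151237308, 'cy': 188.04172068331408, 'R': array([[-0.79739595, -0.60333568,  0.01207281],
       [-0.34529497,  0.43976757, -0.82908134],
       [ 0.49490512, -0.66527479, -0.55899765]]), 't': array([438.88402151, 265.93166707, 765.02181354])}
```

View pics/scene0.png

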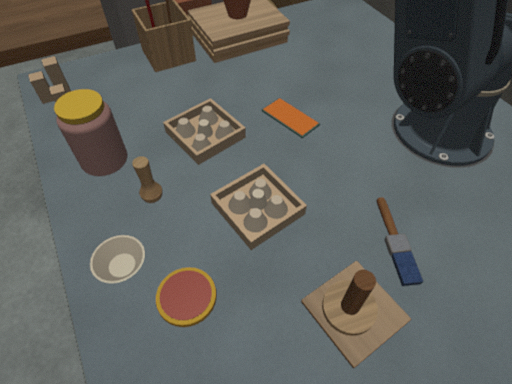

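View pics/side0.png

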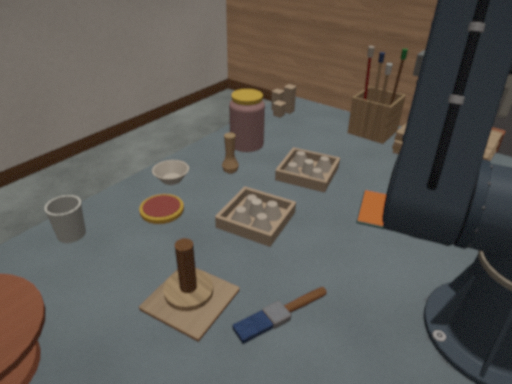

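The scene view shows the tamper on its board at about (355,300), and two trays at (258,205) and (204,130). In the side view they are at (187,270), (256,215) and (308,168). I'll enlarge both trays to find the proud lump.

```bash
cat > h.py <<'E'
import numpy as np,cv2
from bench import *
def ray(p,uv):
    R,t=p["R"],p["t"]; c=-R.T@t
    return c,R.T@np.array([(uv[0]-p["cx"])/p["fx"],(uv[1]-p["cy"])/p["fy"],1.])
def plane(p,uv,z):
    c,d=ray(p,uv); return c+d*(z-c[2])/d[2]
def tri(p,a,q,b):
    c,d=ray(p,a);e,f=ray(q,b)
    s=np.linalg.lstsq(np.stack([d,-f],1),e-c,rcond=None)[0]
    x,y=c+d*s[0],e+f*s[1]; return (x+y)/2,np.linalg.norm(x-y)
def proj(p,X):
    v=p["R"]@np.array(X,float)+p["t"]; return p["fx"]*v[0]/v[2]+p["cx"],p["fy"]*v[1]/v[2]+p["cy"]
E
python3 - <<'E'
from h import *
a=cv2.imread("pics/scene0.png");b=cv2.imread("pics/side0.png")
z=lambda i,x,y,w=100,h=75:cv2.resize(i[y:y+h,x:x+w],(400,300),interpolation=cv2.INTER_CUBIC)
cv2.imwrite("pics/c.png",np.vstack([np.hstack([z(a,208,165),z(a,155,93)]),np.hstack([z(b,206,178),z(b,258,132)])]))
S,D=camera_params("scene"),camera_params("side")
print(tri(S,(364,277),D,(184,243)))
print(plane(S,(258,205),34),plane(D,(256,215),34),plane(S,(204,130),34))
print(plane(S,(355,312),12),plane(D,(190,300),12))
E
```

```text
(array([502.18214425, 272.94121028, 137.30696895]), np.float64(0.7867696663167495))
[549.30804419  14.3339529   34.        ] [528.27716501  19.53403232  34.        ] [ 562.65144435 -244.44057808   34.        ]
[496.18996257 287.31567201  12.        ] [485.14912517 288.42167853  12.        ]
```

View pics/c.png

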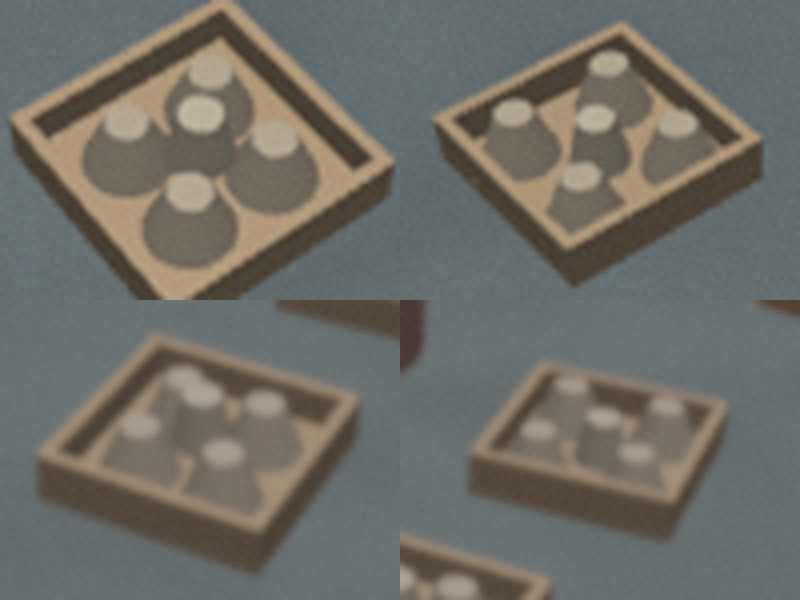

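The crops show the nearer tray's (top left and bottom left) central top sitting high relative to its neighbours. The far tray looks even. I'll triangulate the tops to confirm.

```bash
python3 - <<'E'
from h import *
S,D=camera_params("scene"),camera_params("side")
sc=lambda x,y:(x/4+208-.4,y/4+165-.4)
sd=lambda x,y:(x/4+206-.4,(y-300)/4+178-.4)
print("A lump",tri(S,sc(201,113),D,sd(203,395)))
print("B lump",tri(S,(195/4+155,118/4+93),D,(203/4+258,118/4+132)))
# outer tops in A
for p in[(210,72),(126,122),(274,138),(190,190)]:print("top s",plane(S,sc(*p),42).round(1))
for p in[(184,378),(140,427),(265,404),(222,453)]:print("top d",plane(D,sd(*p),42).round(1))
C=np.array([plane(S,sc(*p),34) for p in[(222,-2),(10,120),(175,308),(395,160)]]);print(C.round(1),C.mean(0))
C=np.array([plane(D,sd(*p),34) for p in[(157,333),(38,458),(262,533),(360,400)]]);print(C.round(1),C.mean(0))
# board & tamper
for n,p in(("scene",S),("side",D)):
    im=cv2.imread(f"pics/{n}0.png");hsv=cv2.cvtColor(im,cv2.COLOR_BGR2HSV)
    m=cv2.inRange(hsv,(5,50,60),(25,255,255))
    x0,y0,x1,y1=(290,250,420,370) if n=="scene" else (130,225,250,345)
    k=np.zeros_like(m);k[y0:y1,x0:x1]=m[y0:y1,x0:x1]
    c=max(cv2.findContours(k,0,2)[0],key=cv2.contourArea)
    q=cv2.approxPolyDP(cv2.convexHull(c),6,True)[:,0];print(n,q.tolist())
    print([plane(p,u,12).round(0).tolist()[:2] for u in q])
a=cv2.imread("pics/scene0.png")[250:370,290:420];b=cv2.imread("pics/side0.png")[230:340,130:250]
cv2.imwrite("pics/d.png",np.hstack([cv2.resize(a,(390,540),interpolation=2) if 0 else cv2.resize(a,(400,369),interpolation=2),cv2.resize(b,(400,369),interpolation=2)]))
E
```

```text
A lump (array([5.42562859e+02, 1.64135070e-01, 5.61156242e+01]), np.float64(0.9339489540233668))
B lump (array([ 554.3016271 , -264.67857209,   39.71745723]), np.float64(1.781382844420036))
top s [520.5 -31.   42. ]
top s [575.5 -21.4  42. ]
top s [511.4  23.2  42. ]
top s [565.4  32.2  42. ]
top d [574.3 -23.5  42. ]
top d [564.2  32.9  42. ]
top d [518.9 -32.1  42. ]
top d [510.8  23.2  42. ]
[[486.2 -81.   34. ]
 [627.3 -56.2  34. ]
 [601.2  85.5  34. ]
 [458.7  59.8  34. ]] [543.38859807   2.02528442  34.        ]
[[625.9 -62.2  34. ]
 [599.2  85.2  34. ]
 [456.5  59.5  34. ]
 [481.1 -81.   34. ]] [5.40660887e+02 3.75994856e-01 3.40000000e+01]
scene [[357, 261], [410, 319], [353, 367], [302, 299]]
[[432.0, 208.0], [417.0, 343.0], [554.0, 360.0], [568.0, 223.0]]
side [[238, 287], [198, 340], [139, 308], [178, 267], [194, 264]]
[[433.0, 206.0], [411.0, 344.0], [547.0, 361.0], [567.0, 240.0], [547.0, 213.0]]
```

View pics/d.png

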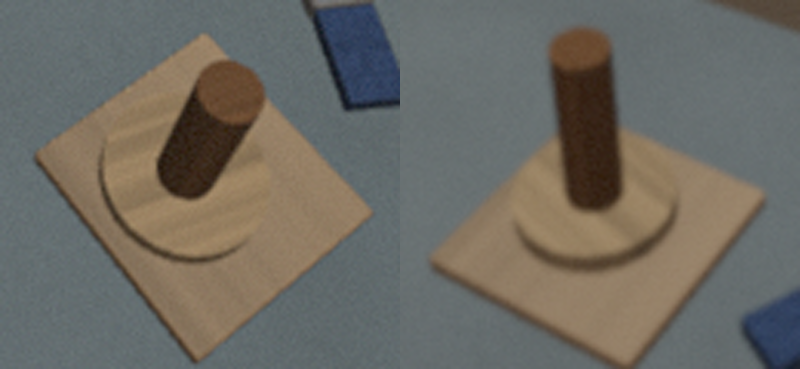

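```bash
python3 - <<'E'
from h import *
S,D=camera_params("scene"),camera_params("side")
a,b=(364.4,279.5),(183.8,244.7)
print(tri(S,a,D,b),plane(S,a,136),plane(D,b,136))
# foot: ellipse centre top z=26
print(plane(S,(290+185/3.077,250+174/3.077),26),plane(D,(130+195/3.333,230+198/3.355),26))
print(get_obs()["time_s"])
from scipy.spatial.transform import Rotation as R
print(R.from_quat(get_obs()["ee_rot"]).as_matrix().round(4))
E
```

```text
(array([502.10438546, 274.88069529, 133.9629337 ]), np.float64(0.9149488250615659)) [503.32910765 275.82248726 136.        ] [500.34561531 275.88592707 136.        ]
[503.6831068  277.98493403  26.        ] [497.18023909 278.73523855  26.        ]
0.1
[[ 9.542e-01  2.991e-01 -2.000e-04]
 [ 2.991e-01 -9.542e-01  9.000e-04]
 [ 1.000e-04 -1.000e-03 -1.000e+00]]
```

Request:
apply_moves(commands=[[[28.1,-33.1,0,0,0,0],[28.1,-33.1,0,0,0,0],[28.1,-33.1,0,0,0,0],[28.1,-33.1,0,0,0,0],[28.1,-33.1,0,0,0,0],[28.1,-33.1,0,0,0,0],[28.1,-33.1,0,0,0,0],[28.1,-33.1,0,0,0,0],[28.1,-33.1,0,0,0,0],[28.1,-33.1,0,0,0,0],[28.1,-33.1,0,0,0,0],[28.1,-33.1,0,0,0,0],[28.1,-33.1,0,0,0,0],[28.1,-33.1,0,0,0,0],[28.1,-33.1,0,0,0,0],[28.1,-33.1,0,0,0,0],[28.1,-33.1,0,0,0,0],[28.1,-33.1,0,0,0,0],[28.1,-33.1,0,0,0,0],[28.1,-33.1,0,0,0,0]]], gripper=1)

```text
time_s: 2.6
position: [503.0, 276.4, 237.3]
ee_rot: [0.988, 0.151, -0.0, 0.0]
wrist_force: [0.6, -0.3, 0.3]
finger_gap: 93.0
finger_force: 0.0
```

Request:
apply_moves(commands=[[[0,0,0,0,0,0],[0,0,0,0,0,0],[0,0,0,0,0,0]]])

```text
time_s: 2.98
position: [502.6, 274.2, 237.7]
ee_rot: [0.989, 0.151, -0.0, 0.0]
wrist_force: [0.3, -0.2, 0.4]
finger_gap: 92.6
finger_force: 0.0
```

```bash
python3 - <<'E'
from h import *
from scipy.spatial.transform import Rotation as R
o=get_obs();p=camera_params("wrist");im=camera("wrist");cv2.imwrite("pics/w1.png",im[:,:,::-1])
print(o["position"],o["qpos"],R.from_quat(o["ee_rot"]).as_matrix().round(4))
print(p["fx"],proj(p,(502,276,136)),proj(p,(542,1,56)))
E
```

```text
[502.55666261 274.17527232 237.68455367] [ 4.18144640e-01  3.91534182e-01  1.59197355e+00 -7.42625036e-05
  1.15840154e+00  1.68598341e+00] [[ 9.544e-01  2.984e-01 -3.000e-04]
 [ 2.984e-01 -9.544e-01 -2.000e-04]
 [-3.000e-04  1.000e-04 -1.000e+00]]
292.20892319358296 (np.float64(257.67889991043376), np.float64(194.95823838513786)) (np.float64(488.51280967154094), np.float64(210.87257813032747))
```

View pics/w1.png

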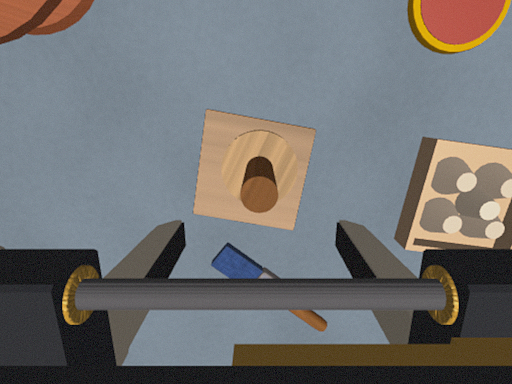

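The handle top is at (259,194), against a prediction of (258,195). The lump top is at (489,210), against (488.5,211). Both fixes hold, so I'll descend and grip.

Request:
apply_moves(commands=[[[0,-1.5,25,0,0,0],[0,0,25,0,0,0],[0,0,25,0,0,0],[0,0,25,0,0,0],[0,0,25,0,0,0],[0,0,20.7,0,0,0],[0,0,0,0,0,0],[0,0,0,0,0,0]]])

```text
time_s: 4.03
position: [502.8, 276.4, 93.0]
ee_rot: [0.989, 0.151, 0.001, -0.0]
wrist_force: [0.5, -0.5, 0.3]
finger_gap: 92.8
finger_force: 0.0
```

Request:
apply_moves(commands=[[[0,0,0,0,0,0],[0,0,0,0,0,0],[0,0,0,0,0,0],[0,0,0,0,0,0],[0,0,0,0,0,0],[0,0,0,0,0,0],[0,0,0,0,0,0],[0,0,0,0,0,0]]], gripper=0, grip_force=40)

```text
time_s: 5.03
position: [502.4, 276.4, 91.9]
ee_rot: [0.988, 0.151, -0.0, 0.0]
wrist_force: [0.1, -0.9, 0.4]
finger_gap: 33.4
finger_force: 40.0
```

```bash
python3 - <<'E'
from h import *
p=camera_params("wrist");o=get_obs()
print(o["position"],o["wrist_force"],o["finger_gap"],o["finger_force"])
# board centre from earlier wrist image, shifting camera back to that pose (pure translation)
d=np.array([502.56,274.18,237.68])-o["position"]
p=dict(p);p["t"]=p["t"]-p["R"]@d
C=np.array([plane(p,u,12) for u in[(207,109),(315,128),(298,230),(193,213)]]);print(C.round(1),C.mean(0))
c=cv2.cvtColor(cv2.imread("pics/w1.png"),cv2.COLOR_BGR2HSV)
print(plane(p,(489.5,210),56))
E
```

```text
[502.35219105 276.40315275  91.92220346] [ 0.08367533 -0.91346987  0.35080026] 33.43590179226104 39.99990999698639
[[552.3 357.8  12. ]
 [570.6 223.4  12. ]
 [434.2 197.6  12. ]
 [415.  341.5  12. ]] [493.02967826 280.085952    12.        ]
[5.43582491e+02 5.25314539e-01 5.60000000e+01]
```

Gripped: the gap is 33.4 mm. Now lift and carry it over the lump.

Request:
apply_moves(commands=[[[0,0,-5,0,0,0],[0,0,-15,0,0,0],[0,0,-25,0,0,0],[0,0,-25,0,0,0],[0,0,-10,0,0,0],[-2,13,0,0,0,0],[-4,25,0,0,0,0],[-5.5,35,0,0,0,0],[-5.5,35,0,0,0,0],[-5.5,35,0,0,0,0],[-5.5,35,0,0,0,0],[-5.5,35,0,0,0,0],[-4,25,0,0,0,0],[-4,25,0,0,0,0],[-2,12,0,0,0,0],[0,0,0,0,0,0],[0,0,0,0,0,0],[0,0,0,0,0,0]]], grip_force=60)

```text
time_s: 7.28
position: [543.0, 1.7, 171.9]
ee_rot: [0.988, 0.152, -0.0, -0.0]
wrist_force: [-0.1, 1.2, -3.1]
finger_gap: 33.7
finger_force: 60.0
```

```bash
python3 - <<'E'
from h import *
o=get_obs();print(o["position"],o["wrist_force"],o["finger_gap"],o["moment"])
a=camera("scene")[:,:,::-1][120:270,180:330];b=camera("side")[:,:,::-1][130:280,180:330]
cv2.imwrite("pics/e.png",np.hstack([cv2.resize(i,(400,400),interpolation=2) for i in(a,b)]))
E
```

```text
[542.97242005   1.71254602 171.88055232] [-0.09470255  1.16418125 -3.10021623] 33.705084115926226 [-0.00997162  0.00913107  0.00540273]
```

View pics/e.png

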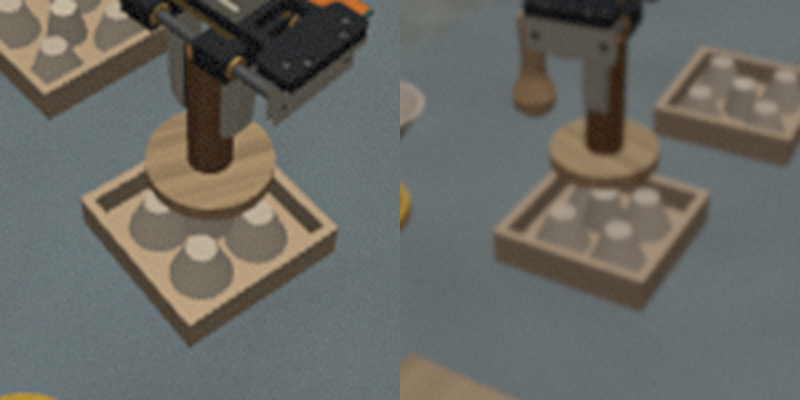

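The tamper is held upright above the tray, its foot covering the centre lump (scene crop ~(210,160)). Descending slowly while watching the force.

Request:
apply_moves(commands=[[[0,0,12,0,0,0],[0,0,12,0,0,0],[0,0,6,0,0,0],[0,0,2,0,0,0],[0,0,2,0,0,0],[0,0,2,0,0,0],[0,0,2,0,0,0],[0,0,2,0,0,0],[0,0,2,0,0,0],[0,0,0,0,0,0]]])

```text
time_s: 8.62
position: [543.0, 1.0, 129.7]
ee_rot: [0.988, 0.151, -0.0, -0.0]
wrist_force: [-0.0, 0.7, -2.0]
finger_gap: 33.0
finger_force: 60.0
```

Request:
apply_moves(commands=[[[0,0,1,0,0,0],[0,0,1,0,0,0],[0,0,1,0,0,0],[0,0,1,0,0,0],[0,0,0,0,0,0]]])

```text
time_s: 9.25
position: [543.0, 1.0, 125.8]
ee_rot: [0.988, 0.151, -0.0, -0.0]
wrist_force: [0.1, 0.6, -1.9]
finger_gap: 33.4
finger_force: 60.0
```

Request:
apply_moves(commands=[[[0,0,1,0,0,0],[0,0,1,0,0,0],[0,0,1,0,0,0],[0,0,0,0,0,0]]])

```text
time_s: 9.75
position: [543.0, 1.1, 122.8]
ee_rot: [0.988, 0.151, -0.0, -0.0]
wrist_force: [-0.1, 0.4, -1.9]
finger_gap: 33.7
finger_force: 60.0
```

Request:
apply_moves(commands=[[[0,0,0.5,0,0,0],[0,0,0.5,0,0,0],[0,0,0,0,0,0]]])

```text
time_s: 10.12
position: [543.1, 1.0, 121.9]
ee_rot: [0.988, 0.151, -0.0, -0.0]
wrist_force: [-0.3, 0.1, -1.5]
finger_gap: 33.6
finger_force: 60.0
```

Request:
apply_moves(commands=[[[0,0,0.7,0,0,0],[0,0,0.7,0,0,0],[0,0,0,0,0,0]]])

```text
time_s: 10.5
position: [543.2, 1.0, 121.8]
ee_rot: [0.988, 0.151, 0.0, 0.0]
wrist_force: [-6.2, -0.1, 15.6]
finger_gap: 33.7
finger_force: 60.0
```

Request:
apply_moves(commands=[[[0,0,0.7,0,0,0],[0,0,0,0,0,0]]])

```text
time_s: 10.75
position: [543.3, 1.0, 121.8]
ee_rot: [0.988, 0.151, 0.0, 0.0]
wrist_force: [-9.3, 0.1, 23.5]
finger_gap: 33.8
finger_force: 60.0
```

```bash
python3 - <<'E'
from h import *
o=get_obs();print(o["position"],o["wrist_force"],o["finger_gap"],o["moment"])
a=camera("scene")[:,:,::-1][120:270,180:330];b=camera("side")[:,:,::-1][130:280,180:330]
cv2.imwrite("pics/f.png",np.hstack([cv2.resize(i,(400,400),interpolation=2) for i in(a,b)]))
E
```

```text
[543.25161514   1.02186406 121.8099575 ] [-9.32008178  0.0914733  23.46401386] 33.777157733405204 [0.16611771 1.71097792 0.02449058]
```

View pics/f.png

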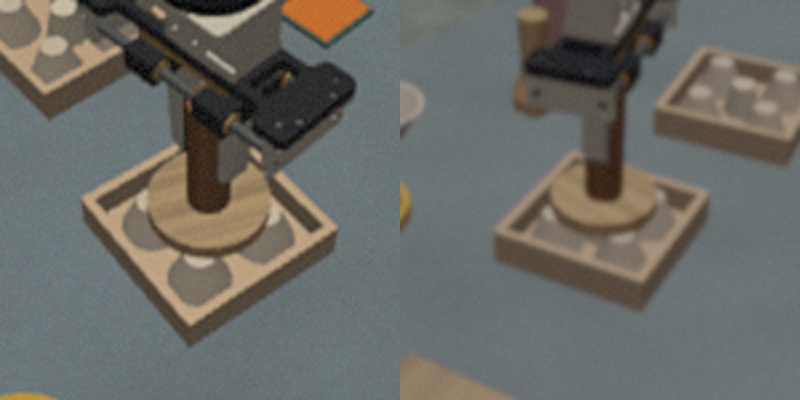

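Hard stop at TCP z = 121.8, foot at 42 mm: the foot rests on all the tops with 23 N. Lift, and carry back above the board before checking.

Request:
apply_moves(commands=[[[0,0,-1,0,0,0],[0,0,-1.5,0,0,0],[0,0,-5,0,0,0],[0,0,-15,0,0,0],[0,0,-20,0,0,0],[0,0,-10,0,0,0],[2,-13,0,0,0,0],[3.5,-25,0,0,0,0],[4.5,-35,0,0,0,0],[4.5,-35,0,0,0,0],[4.5,-35,0,0,0,0],[4.5,-35,0,0,0,0],[4.5,-35,0,0,0,0],[4,-30,0,0,0,0],[3.5,-25,0,0,0,0],[2,-12.6,0,0,0,0],[0,0,0,0,0,0],[0,0,0,0,0,0],[0,0,0,0,0,0]]])

```text
time_s: 13.22
position: [495.1, 279.3, 172.3]
ee_rot: [0.989, 0.151, -0.0, 0.0]
wrist_force: [-0.3, 0.4, -2.7]
finger_gap: 33.6
finger_force: 60.0
```

```bash
python3 - <<'E'
from h import *
o=get_obs();print(o["position"],o["wrist_force"],o["finger_gap"],o["moment"])
a=camera("scene")[:,:,::-1];b=camera("side")[:,:,::-1]
cv2.imwrite("pics/s1.png",a);cv2.imwrite("pics/s2.png",b)
z=lambda i,x,y,w=100,h=75:cv2.resize(i[y:y+h,x:x+w],(400,300),interpolation=2)
y=lambda i,x,y:cv2.resize(i[y:y+120,x:x+160],(400,300),interpolation=2)
cv2.imwrite("pics/g.png",np.vstack([np.hstack([z(a,208,165),y(a,270,250)]),np.hstack([z(b,206,178),y(b,110,200)])]))
E
```

```text
[495.12566538 279.30389714 172.32301546] [-0.33699834  0.39851548 -2.71221715] 33.60642892976383 [0.01471432 0.01250902 0.04674257]
```

View pics/g.png

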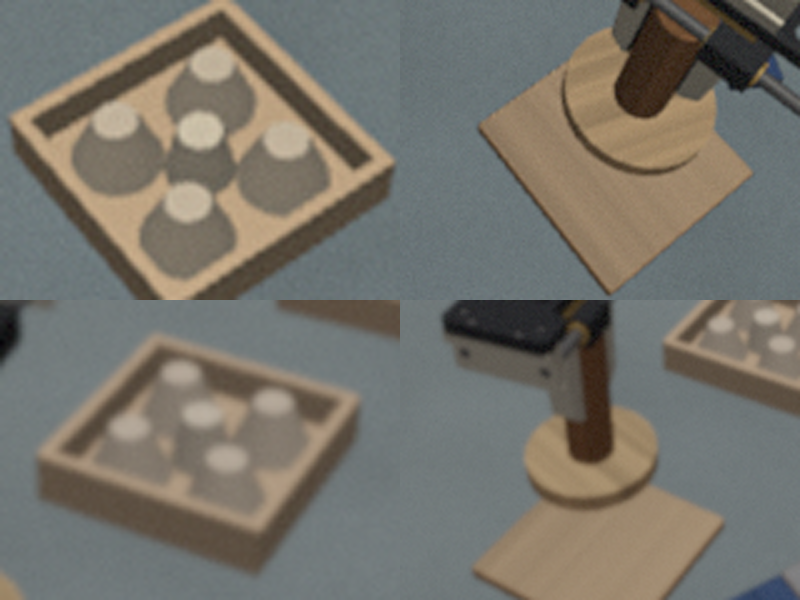

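The lump's top is now level in both views (scene crop (201,131), side crop (203,413)), standing upright with the others parted. Now I'll put the tamper down.

Request:
apply_moves(commands=[[[0,0,10,0,0,0],[0,0,20,0,0,0],[0,0,20,0,0,0],[0,0,15,0,0,0],[0,0,7,0,0,0],[0,0,4,0,0,0],[0,0,2,0,0,0],[0,0,1,0,0,0],[0,0,0.7,0,0,0],[0,0,0,0,0,0],[0,0,0,0,0,0]]])

```text
time_s: 14.7
position: [495.0, 280.1, 92.8]
ee_rot: [0.988, 0.151, 0.0, -0.0]
wrist_force: [0.0, -0.6, -3.2]
finger_gap: 34.0
finger_force: 60.0
```

Request:
apply_moves(commands=[[[0,0,0.5,0,0,0],[0,0,0,0,0,0]]])

```text
time_s: 14.95
position: [494.9, 280.0, 92.1]
ee_rot: [0.988, 0.151, -0.0, 0.0]
wrist_force: [0.4, 0.5, -2.7]
finger_gap: 33.3
finger_force: 60.0
```

Request:
apply_moves(commands=[[[0,0,0.5,0,0,0],[0,0,0,0,0,0],[0,0,0,0,0,0]]])

```text
time_s: 15.32
position: [495.0, 280.0, 91.9]
ee_rot: [0.988, 0.151, 0.0, -0.0]
wrist_force: [-3.1, -0.5, 4.1]
finger_gap: 33.6
finger_force: 60.0
```

Contact with the board, at a small force. Ease the command up slightly, open, and retreat.

Request:
apply_moves(commands=[[[0,0,-0.2,0,0,0],[0,0,0,0,0,0]]], grip_force=20)

```text
time_s: 15.58
position: [495.0, 280.0, 91.9]
ee_rot: [0.988, 0.151, 0.0, -0.0]
wrist_force: [-2.3, -1.0, 2.2]
finger_gap: 33.9
finger_force: 20.0
```

Request:
apply_moves(commands=[[[0,0,0,0,0,0],[0,0,0,0,0,0],[0,0,0,0,0,0],[0,0,0,0,0,0],[0,0,0,0,0,0],[0,0,0,0,0,0],[0,0,0,0,0,0],[0,0,0,0,0,0]]], gripper=1)

```text
time_s: 16.58
position: [494.9, 280.0, 91.8]
ee_rot: [0.988, 0.151, -0.0, 0.0]
wrist_force: [0.4, 0.7, -0.1]
finger_gap: 93.0
finger_force: 0.0
```

Request:
apply_moves(commands=[[[0,0,-15,0,0,0],[0,0,-30,0,0,0],[0,0,-30,0,0,0],[0,0,-30,0,0,0],[0,0,-20,0,0,0],[0,0,0,0,0,0],[0,0,0,0,0,0],[0,0,0,0,0,0],[0,0,0,0,0,0]]])

```text
time_s: 17.7
position: [494.8, 279.9, 216.2]
ee_rot: [0.988, 0.151, -0.0, 0.0]
wrist_force: [0.4, -0.2, -0.9]
finger_gap: 93.0
finger_force: 0.0
```

```bash
python3 - <<'E'
from h import *
o=get_obs();print(o["position"],o["wrist_force"],o["finger_gap"])
a=camera("side")[:,:,::-1];w=camera("wrist")[:,:,::-1]
cv2.imwrite("pics/k.png",np.hstack([cv2.resize(i,(400,300),interpolation=3) for i in (a,w)]))
S,D=camera_params("scene"),camera_params("side")
print(tri(S,(257.85,197.35),D,(256.35,205.85)))
E
```

```text
[494.76426087 279.88852165 216.242009  ] [ 0.40968369 -0.22160734 -0.87970031] 92.99990583003144
(array([542.66419926,   0.56407758,  42.26297113]), np.float64(2.485639390834196))
```

View pics/k.png

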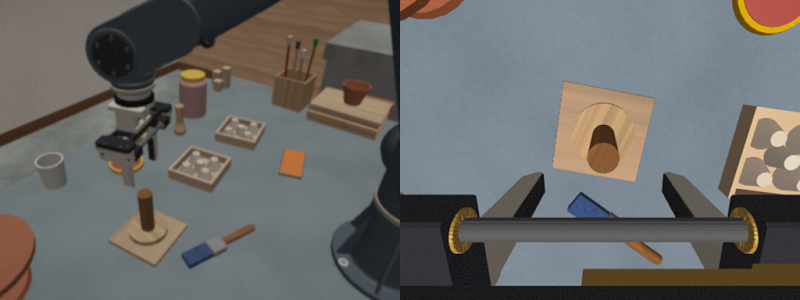

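The tamper stands upright and central on the board (side (147,215), wrist (603,135)), with the gripper clear. The lump's top triangulates to 42.3 mm. Handing in.

```bash
python3 -c "
from bench import *
print(job_done())"
```

```text
the job is handed in; nothing more can be done
None
```

I pressed the proud lump level with the tamper (top measured at about 42 mm, same as the others), stood the tamper upright near the centre of its board with the gripper clear, and handed the job in at about 18 s; no verdict was returned.

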